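# Lower the bench lift on its release valve

### The arm

A 7-joint arm with a two-finger parallel gripper is mounted at the origin on a cart in front of the work surface, level with it; the furniture and walls round the work are solid. World frame = base frame: x ahead of the robot, y to its left, z up, the work surface at z = 0. Lengths are in mm, angles in rad, forces in N, time in s.
With the tool pointing down it reaches from about 425 to 975 mm from the base axis. Payload 16.7 kg.
Tool frame: the origin (TCP) lies at the very end of the fingers, on their centre line; the grasp point (between the pads) lies 19 mm behind it; z points along the fingers, y is the line along which they close (so a half turn about z gives the same grasp; the last joint's range is limited). The gripper opens to 85 mm and grips with 20 to 120 N. Pads are 22 mm wide; open, the fingers measure 114 mm over their backs; the gripper's body (76 mm by 85 mm) begins 54 mm behind the grasp point. The pads swing forward as they close: fully open they stand 13 mm farther back than shut.
Start: joints at [1.028, 0.426, 0.074, 1.606, -0.034, 1.111, -0.067], TCP at [258.34, -623.567, 231.302] pointing down, gripper open.
Joint ranges: [-2.85, 2.85], [-0.5, 2.14], [-1.23, 1.37], [0.21, 2.46], [-1.02, 4.16], [0.16, 2.05], [-2.73, 2.73]. Speed limits (rad/s): [1.89, 1.89, 2.39, 2.39, 3.01, 3.01, 3.01].

### API

Orientations are given as a 3x3 rotation matrix whose columns are the frame's x, y, z axes.
In Python, from workcell import r, optics gives the robot as it stands.
- The arm moves only by the tool drive_tool, never from a script. Its argument "increments" is one flat list of numbers, 5 for each row, row after row: the shift along the tool's x, y, z in cm, then the turn about the tool's z in degrees, then the opening in per cent of the stroke, from 0 (shut) to 100 (fully open). In form: [x, y, z, roll, fingers, x, y, z, roll, fingers, ...]. A call has 1 to 5 rows; each row is the pose to reach, as a shift and turn from the pose commanded when the call began, along the tool's axes at that moment; what a row does not reach only later rows make up. A row lasts 1/8 s, in which the tool goes at most 62.5 mm and 10.7 degrees, less where a joint would pass 70% of its speed; a pose out of reach is approached as far as the arm can. A call with a gripper value outside its range is refused whole. The fingers move at their own pace and stop on an object; the grip force is fixed at half the most. Time passes only in rows, so rows that repeat a pose let the fingers close. It gives the time, the measured TCP pose, the force, the opening and the grip force at its end, in the units of the state.
- r.get_state(): the state, without advancing time (a new reading comes with each control period).
- optics.grab_frame(name): name is "side" or "top" or "wrist"; returns a dict with "color" (384x512x3 uint8, red, green, blue), "fovy" (degrees; the focal length in pixels is half the picture's height over the tangent of half this angle, whatever the lens; pixels are square), "cx", "cy" (the principal point, pixels), "rvec" (rotation vector, rad) and "tvec" (3), from world to camera coordinates, as OpenCV has them. Camera axes: x right, y down, z forward; pixel columns grow to the right and rows downward; lengths in mm; the calibration is good to about 2 mm. A picture is of the moment at which its call begins. There is no depth.
- r.job_done(): hands the job in; it is judged then, once.
The state is a dict: "time": time; "joint_positions": joint angles; "dq": joint speeds; "tau": joint torques, N m; "tool_pos": TCP position; "eef_rot": TCP orientation; "contact_force": force on the tool from outside, world axes, zero at the start; "wrist_torque": the same for the moment, N m; "width": finger opening in mm; "finger_force": force on a finger pad.
Only numpy, scipy, OpenCV 4.12 (cv2) and the standard library are available. Lean on these libraries where they do the work, as an engineer would, in place of code of your own. Each camera call takes 0.05 s, during which the arm holds its last target. There are 200 camera calls.

### The job

Lower the iron block on the blue bench lift until the lift's table is flush with the top of the wooden stand beside it: crack the red-posted release valve open a fraction of a turn (anticlockwise) so that the table sinks slowly, at about 1 cm/s and never faster than 3 cm/s. When the table is flush, turn the valve shut and nip it up snugly on its seat, firmly but without overtightening. Leave the other things alone, and do not push the table or the block.

Things in the scene. Friction and masses are not known exactly. Their poses are not given: they have to be found in the camera images.
- lift: blue hydraulic bench lift, fixed: base 150x150 mm, a 72 mm thick upright cylinder in its middle and a pump block that reaches out along its own +y to 183 mm from the middle. Origin: centre of the base's underside, on the bench; z up.
- ram (a joint): how far the ram and its table have come down from the raised start, m (0 to 0.002 as found, grows as it sinks, 0.065 = lowest). It sinks only while the valve is open past a certain unmarked point; past it each further 0.03 rad of valve adds about 5 mm/s of sinking speed, and turning back past it stops the ram. Fully open, the table drops far too fast. It cannot be raised.
- table_top (a point): centre of the top face of the lift's table (120x130 mm plate with a black rubber pad), 217 mm above the bench at the start; it sinks with the ram.
- stand_top (a point): centre of the top face of the fixed wooden stand (board 120x90 mm) on the lift's -y side, 20 to 50 mm gap to the lift table; its height differs each time, 23 to 51 mm below the table's start.
- valve_axis (a point): point on the vertical axis about which the valve handle turns, 100 mm above the bench, over the pump block (the handle's hub ends at 84 mm).
- handle: valve handle: a level 10 mm bar (axis 76 mm above the bench) from the hub on the valve's axis to an upright red post. Origin on that axis, 60 mm above the bench, z up along it. Anticlockwise from above opens, clockwise closes. It stays where left; turning takes 1 to 5 N at the post. The ram begins to sink at some point 0.08 to 0.5 rad open of where the handle is found, different each time.
- handle_post (a point): on the centre line of the red post on the valve handle, 10 mm below its top: post 16 mm thick, from 70 to 122 mm above the bench, 80 mm out from the valve's axis. The free part above the bar is 81 to 122 mm high. It can be pushed from either side, straddled or pinched.
- valve_needle (a point): valve needle, hidden inside the cylinder; moves 4 mm per rad of valve along the lift's y (plus = open): too little to measure by. It meets its seat, shut, at an unmarked handle position up to 0.18 rad clockwise of where the handle is found.
- iron_block: small dark cast-iron bending block, 45x66x49 mm, standing loose on the lift's table; origin at the centre of its underside.
- soap_box: bystander: small white card box, 26x42x22 mm, loose on the bench.
- sanding_block: bystander: cork sanding block, 52x91x29 mm, loose on the bench.
- folding_rule: bystander: folded yellow rule, 18x236x14 mm, loose on the bench.
- valve_seat (a point): the valve's resilient seat, hidden inside the pump block on the valve's axis; it gives well under 1 mm, unmeasurably. Once the needle meets it, the push at the post rises from about 5 N by about 1.5 N per mm of post travel. 11 to 15 N at the post, clockwise, nips it properly; under 9 N is not tight, over 18 N damages the seat. Let go, the post springs back a few mm and the valve stays shut.
Things that resemble listed ones, but are neither listed nor needed, are in the scene too. Of the things like the iron_block, leave any that is turquoise; of the rest the larger one is meant.

How it is judged (in metres and radians):
On the way, in this order (a step that is already met when the one before it is completed fails the run):
1. the valve is cracked open and the table is sinking slowly (more than 5 mm down, at 2 to 30 mm/s) (value of joint ram above 0.005 m and velocity of joint ram between 0.002 and 0.03 m/s), for 0.2 s.
2. with the table stopped flush with the stand, the valve is nipped up on its seat (about 9 N or more at the post) (z of table_top in the frame of stand_top between -0.005 and 0.005 m and velocity of joint ram below 0.002 m/s and z of valve_seat in the frame of lift below 0.03988 m), for 0.2 s.
At the end, for the whole second after the job is handed in: The lift table stands still with its top within 5 mm of the height of the stand's top, the iron block upright on it, the valve shut on its seat (z of table_top in the frame of stand_top between -0.005 and 0.005 m and velocity of joint ram below 0.001 m/s and y of valve_needle in the frame of lift below 0.0301 m and horizontal distance between iron_block and table_top below 0.035 m and angle between iron_block's own z axis and vertical below 0.1 rad); the robot touches nothing.
It fails at once if the table sank faster than 35 mm/s (velocity of joint ram above 0.035 m/s).
It fails at once if the valve was overtightened (about 19 N or more at the post) (z of valve_seat in the frame of lift below 0.03956 m).
It fails at once if the robot pushed the table or the iron block (contact force between any of the arm, the fingers and ram_c0 above 2 N or contact force between any of the arm, the fingers and iron_block above 2 N or contact force between any of the arm, the fingers and ram_c1 above 2 N).
It fails at once if a bystander was moved by more than 3 cm (distance of any of soap_box, sanding_block, folding_rule from where it was at the start of the episode above 0.03 m).
It also fails if it takes over 64 s, if anything falls off the work surface, if the arm or the gripper's body presses on something with over 40 N, if the wrist force passes 120 N, or if a joint passes its speed limit or range.

## Working session

There is one attempt and no reset: what is moved stays moved. The work goes in short steps, Python scripts to look and compute and a tool call to move; the robot and the scene stay as the last step left them, time stands still between calls to the robot, and variables do not carry over. Pictures are saved under pics/ and viewed, at most 10 in all, crops included, and the job is handed in when it is done.

Besides the shell and the picture viewer there is one more tool, called after "Call:" as name(argument=value, ...) on one line, values as JSON. drive_tool: Moves the arm, as the interface text tells. Its arguments: {"type":"object","properties":{"increments":{"type":"array","items":{"type":"number"}}},"required":["increments"]}

```bash
ls; mkdir -p pics; cat > h.py <<'E'
import numpy as np, cv2
from workcell import r, optics
def grab(n, save=None):
    f=optics.grab_frame(n); 
    if save: cv2.imwrite('pics/'+save,f['color'][:,:,::-1])
    return f
def P(f):
    h=f['color'].shape[0]; F=h/2/np.tan(np.radians(f['fovy'])/2)
    K=np.array([[F,0,f['cx']],[0,F,f['cy']],[0,0,1.]])
    R=cv2.Rodrigues(np.array(f['rvec'],float))[0]; t=np.array(f['tvec'],float).reshape(3)
    return K,R,t
def ray(f,uv):
    K,R,t=P(f); d=R.T@np.linalg.inv(K)@np.array([uv[0],uv[1],1.]); return -R.T@t,d
def onz(f,uv,z):
    c,d=ray(f,uv); return c+d*(z-c[2])/d[2]
def proj(f,X):
    K,R,t=P(f); p=K@(R@np.array(X,float)+t); return p[:2]/p[2]
def tri(f1,u1,f2,u2):
    A=[];b=[]
    for f,u in((f1,u1),(f2,u2)):
        c,d=ray(f,u); d/=np.linalg.norm(d); M=np.eye(3)-np.outer(d,d); A.append(M);b.append(M@c)
    return np.linalg.lstsq(np.vstack(A),np.hstack(b),rcond=None)[0]
E
python3 - <<'E'
from h import *
for n in('side','top'):
    f=grab(n,n+'0.png'); K,R,t=P(f); print(n,f['fovy'],(-R.T@t).round(),R[2].round(2))
s=r.get_state(); print(s)
a=cv2.imread('pics/side0.png');b=cv2.imread('pics/top0.png')
E
```

```text
pics
side 56.33031172947671 [1113. -440.  870.] [-0.58  0.34 -0.74]
top 46.75093040261423 [ 412.  -85. 1297.] [ 0.12 -0.02 -0.99]
{'time': 0.1, 'joint_positions': array([ 1.02848707,  0.42666201,  0.07385652,  1.60652393, -0.03412305,
        1.11082002, -0.06706956]), 'dq': array([-0.00070206, -0.00065705,  0.0017448 , -0.00082334, -0.00107127,
       -0.00073942, -0.00017783]), 'tau': array([ 8.39614804e-03, -9.51533175e+01,  3.77172276e+00, -4.64402318e+01,
        1.97185372e-02,  6.47995548e-03, -8.33961235e-05]), 'tool_pos': array([ 258.2212055 , -623.26079522,  230.69411526]), 'eef_rot': array([[ 9.23842730e-01,  3.82771947e-01, -4.97467655e-04],
       [ 3.82772265e-01, -9.23842145e-01,  1.04134988e-03],
       [-6.09820630e-05, -1.15246034e-03, -9.99999334e-01]]), 'contact_force': array([-0.44793549,  0.22405882,  0.05625202]), 'wrist_torque': array([-0.00053448,  0.0317681 , -0.03094544]), 'finger_force': 0.0, 'width': 85.29026243226195}
```

View pics/side0.png

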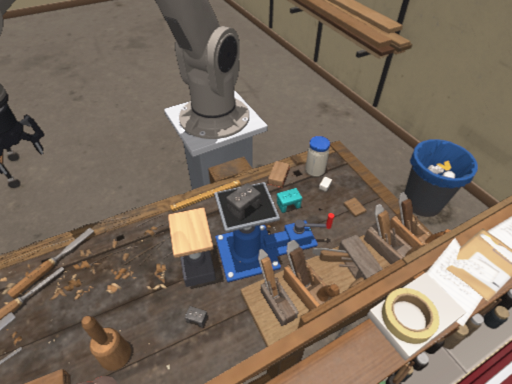

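View pics/top0.png

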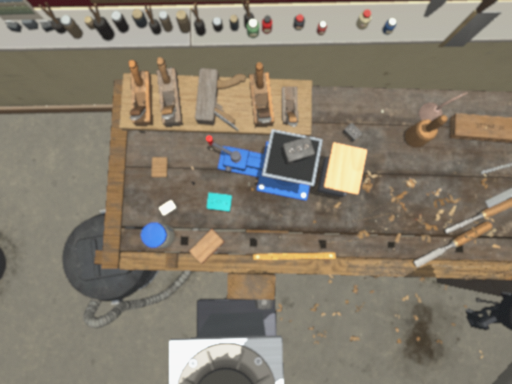

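The side view shows the lift at about (250,240), the stand at (190,230) and the red post at (330,220). In the top view the table is at (293,157), the stand at (345,168), the red post at (210,140) and the valve hub near (238,155). I'll zoom in on both.

```bash
python3 - <<'E'
import cv2,numpy as np
a=cv2.imread('pics/side0.png')[170:295,155:355];b=cv2.imread('pics/top0.png')[115:215,190:390]
a=cv2.resize(a,None,fx=4,fy=4,interpolation=2)[:,:];a=cv2.resize(a,(480,300));
a=cv2.resize(cv2.imread('pics/side0.png')[175:285,160:350],(518,300),interpolation=2);b=cv2.resize(b,(518,259),interpolation=2)
cv2.imwrite('pics/z.png',np.vstack([a,b]))
E
```

```text
(no output)
```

View pics/z.png

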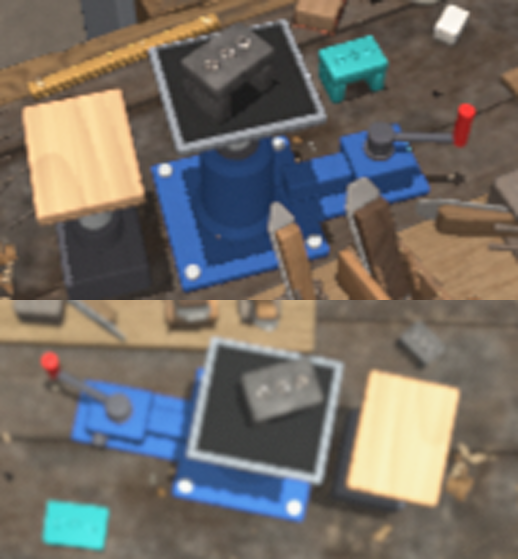

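```bash
cat >> h.py <<'E'
def red(f,box):
    hsv=cv2.cvtColor(f['color'],cv2.COLOR_RGB2HSV); h,s,v=cv2.split(hsv)
    m=(((h<6)|(h>173))&(s>170)&(v>90)).astype(np.uint8); k=np.zeros_like(m); x0,y0,x1,y1=box; k[y0:y1,x0:x1]=1
    return m*k
def quad(m):
    m=cv2.morphologyEx(m,cv2.MORPH_CLOSE,np.ones((3,3),np.uint8))
    c=max(cv2.findContours(m,0,2)[0],key=cv2.contourArea); hull=cv2.convexHull(c)
    q=hull
    for e in np.arange(1,15,.5):
        q=cv2.approxPolyDP(hull,e,True)
        if len(q)<=4: break
    return q.reshape(-1,2).astype(float),cv2.contourArea(c),c
def wood(f,box):
    hsv=cv2.cvtColor(f['color'],cv2.COLOR_RGB2HSV); h,s,v=cv2.split(hsv)
    m=((h>8)&(h<25)&(s>50)&(v>165)).astype(np.uint8); k=np.zeros_like(m); x0,y0,x1,y1=box; k[y0:y1,x0:x1]=1
    return m*k
E
python3 - <<'E'
from h import *
fs=grab('side');ft=grab('top')
rs=red(fs,(318,205,345,235)); rt=red(ft,(195,125,222,150))
for m in(rs,rt):
    y,x=np.nonzero(m); print('red',len(x),x.min(),x.max(),y.min(),y.max(),x.mean(),y.mean())
hub=tri(fs,(299.4,224.5),ft,(235.6,156.3)); print('hub',hub, onz(ft,(235.6,156.3),84),onz(fs,(299.4,224.5),84))
y,x=np.nonzero(rt)
print('post',onz(ft,(x.mean(),y.mean()),115))
y,x=np.nonzero(rs); print('post side',onz(fs,(x.mean(),y.mean()),101))
qs,a,_=quad(wood(fs,(160,200,220,260))); qt,a2,_=quad(wood(ft,(315,135,372,200)))
print(qs,a,qt,a2)
print('stand ctr tri',tri(fs,qs.mean(0),ft,qt.mean(0)))
for z in(165,180,195): print(z,[onz(ft,p,z).round()[:2] for p in qt],[onz(fs,p,z).round()[:2] for p in qs])
# table: corners from crop
tt=np.array([(214,339),(343,361),(322,480),(188,452)],float);tt=tt/2.59+[190,115]-[0,300/2.59]
ts=np.array([(152,50),(287,20),(326,118),(182,148)],float)/2.726+[160,175]
print('table tri',tri(fs,ts.mean(0),ft,tt.mean(0)))
print([onz(ft,p,217).round()[:2] for p in tt],[onz(fs,p,217).round()[:2] for p in ts])
E
```

```text
red 73 327 333 213 228 329.56164383561645 219.83561643835617
red 21 207 211 136 143 209.04761904761904 139.8095238095238
hub [657.17485645 -40.5939798   74.28928819] [654.45945607 -42.15950102  84.        ] [663.36572072 -44.17115302  84.        ]
post [695.51120283  27.81663535 115.        ]
post side [699.56733319  27.36310539 101.        ]
[[204. 208.]
 [212. 245.]
 [174. 255.]
 [168. 215.]] 1539.5 [[333. 142.]
 [367. 150.]
 [357. 194.]
 [324. 186.]] 1625.5
stand ctr tri [ 600.05494854 -327.06925821  168.62225648]
165 [array([ 670., -300.]), array([ 647., -387.]), array([ 532., -355.]), array([ 555., -271.])] [array([ 550., -268.]), array([ 661., -296.]), array([ 643., -382.]), array([ 527., -355.])]
180 [array([ 667., -297.]), array([ 644., -383.]), array([ 531., -351.]), array([ 553., -268.])] [array([ 562., -271.]), array([ 670., -299.]), array([ 653., -384.]), array([ 540., -356.])]
195 [array([ 663., -294.]), array([ 640., -379.]), array([ 529., -348.]), array([ 551., -266.])] [array([ 574., -275.]), array([ 680., -302.]), array([ 663., -385.]), array([ 552., -358.])]
table tri [ 626.1905321  -187.66706932  207.93982049]
[array([ 692., -140.]), array([ 668., -264.]), array([ 553., -239.]), array([ 583., -112.])] [array([ 563., -237.]), array([ 589., -113.]), array([ 703., -141.]), array([ 672., -261.])]
```

Call:
drive_tool(increments=[0,0,-6,0,50,9,-6.5,-10,-10,50,14,-10,-13,-20,50,19,-14,-13,-30,50,24,-17.5,-13,-40,50])

```text
time: 0.82
tool_pos: [383.9, -417.4, 356.6]
eef_rot: [[0.457, 0.89, 0.001], [0.89, -0.457, -0.001], [-0.001, 0.001, -1.0]]
contact_force: [1.4, 0.6, -0.9]
width: 42.3
finger_force: 0.0
```

```bash
python3 - <<'E'
from h import *
fs=grab('side');ft=grab('top')
crit=(3,50,.01)
def sub(f,q,w=3):
    g=cv2.cvtColor(f['color'],cv2.COLOR_RGB2GRAY); return cv2.cornerSubPix(g,np.float32(q).reshape(-1,1,2),(w,w),(-1,-1),crit).reshape(-1,2).astype(float)
tt=np.array([(214,339),(343,361),(322,480),(188,452)],float)/2.59+[190,115]-[0,300/2.59]
ts=np.array([(287,20),(152,50),(182,148),(326,118)],float)/2.726+[160,175]
# order top: (692,-140),(668,-264),(553,-239),(583,-112); side order listed: match
ts=np.array([(326,118),(182,148),(152,50),(287,20)],float)/2.726+[160,175]
st=np.array([(333,142),(367,150),(357,194),(324,186)]);ss=np.array([(212,245),(174,255),(168,215),(204,208)])
for n,a,b in(('table',ts,tt),('stand',ss,st)):
    a2=sub(fs,a);b2=sub(ft,b); print(n,(a2-a).round(1).tolist(),(b2-b).round(1).tolist())
    for A,B in((a,b),(a2,b2)):
        X=[tri(fs,p,ft,q) for p,q in zip(A,B)]; print(np.round(X,0).tolist(),np.mean(X,0).round(1))
s=r.get_state();print(s['tool_pos'],s['eef_rot'].round(3).tolist(),s['time'],s['width'])
f=grab('wrist','w1.png');K,R,t=P(f);print(-R.T@t,R[2],f['fovy'])
E
```

```text
table [[-1.3, -0.5], [-1.5, -0.2], [0.7, -0.1], [-2.2, -0.4]] [[1.2, 1.6], [-2.2, 0.3], [-1.0, 0.7], [-1.1, 1.1]]
[[696.0, -139.0, 207.0], [669.0, -262.0, 214.0], [555.0, -237.0, 210.0], [584.0, -111.0, 212.0]] [ 626.  -187.3  210.8]
[[692.0, -141.0, 207.0], [667.0, -261.0, 212.0], [554.0, -235.0, 207.0], [580.0, -111.0, 210.0]] [ 623.3 -186.9  209. ]
stand [[0.6, 0.5], [-0.8, -0.2], [0.2, -1.1], [-0.5, -0.7]] [[0.1, -0.4], [-0.4, -1.1], [0.7, -0.1], [-0.4, 0.7]]
[[667.0, -298.0, 176.0], [646.0, -384.0, 170.0], [531.0, -355.0, 170.0], [554.0, -269.0, 171.0]] [ 599.8 -326.6  171.7]
[[669.0, -298.0, 175.0], [648.0, -384.0, 173.0], [531.0, -354.0, 174.0], [552.0, -269.0, 171.0]] [ 600.  -326.4  173.4]
[ 387.50001571 -413.23614407  356.95681257] [[0.449, 0.893, 0.003], [0.893, -0.449, 0.0], [0.001, 0.002, -1.0]] 0.925 42.45615332161873
[ 417.50638635 -351.93647887  499.01435   ] [-0.11778908 -0.23775206 -0.9641575 ] 64.32836855628237
```

Call:
drive_tool(increments=[5,1.5,-1,0,50,10,3,-1,0,50,12,4,-1,0,50,12,4,-1,0,50])

```text
time: 1.48
tool_pos: [474.8, -330.5, 365.2]
eef_rot: [[0.461, 0.888, -0.001], [0.888, -0.461, 0.001], [0.0, -0.001, -1.0]]
contact_force: [0.3, -0.7, -0.2]
width: 42.8
finger_force: 0.0
```

```bash
python3 - <<'E'
from h import *
s=r.get_state();print(s['tool_pos'],s['time'])
f=grab('wrist','w2.png');K,R,t=P(f);print(-R.T@t)
for n,X in(('stand',(600,-327,175)),('table',(626,-188,216)),('post',(697,28,112)),('hub',(658,-42,84))): print(n,proj(f,X))
a=cv2.imread('pics/w1.png');cv2.imwrite('pics/w12.png',np.hstack([cv2.resize(a,(400,300)),cv2.resize(cv2.imread('pics/w2.png'),(400,300))]))
E
```

```text
[ 474.76701785 -330.4725549   365.16441278] 1.475
[ 505.99633752 -269.62081227  507.13786082]
stand [364.38854837 113.41080176]
table [345.62142185 -58.21649888]
post [ 294.8209064  -282.75596634]
hub [ 287.65940074 -151.07485676]
```

View pics/w12.png

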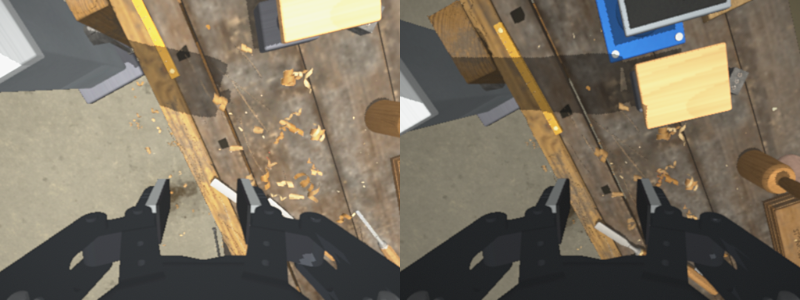

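The left view shows the stand clipped at the top edge. The right view shows the whole stand at (683,85) of the strip and the corner of the table at (665,15). The fingers are at the bottom. I'll move on so that both are in view.

Call:
drive_tool(increments=[5,0.6,0,0,50,10,1,0,0,50,10,1,0,0,50])

```text
time: 1.9
tool_pos: [530.0, -244.9, 365.5]
eef_rot: [[0.459, 0.888, 0.0], [0.888, -0.459, 0.001], [0.001, -0.0, -1.0]]
contact_force: [0.3, -0.4, -0.3]
width: 42.5
finger_force: 0.0
```

```bash
python3 - <<'E'
from h import *
import pickle
f=grab('wrist','w3.png');pickle.dump(f,open('w3.pkl','wb'))
E
```

Call:
drive_tool(increments=[6,0,0,0,50,12,0,0,0,50,12,0,0,0,50])

```text
time: 2.33
tool_pos: [585.3, -138.1, 365.4]
eef_rot: [[0.459, 0.889, -0.0], [0.889, -0.459, 0.001], [0.001, -0.001, -1.0]]
contact_force: [-0.3, -1.2, -0.8]
width: 42.6
finger_force: 0.0
```

```bash
python3 - <<'E'
from h import *
import pickle
f=grab('wrist','w4.png');pickle.dump(f,open('w4.pkl','wb'))
print(r.get_state()['tool_pos'])
a=cv2.imread('pics/w3.png')
b=cv2.imread('pics/w4.png')
cv2.imwrite('pics/w34.png',np.hstack([cv2.resize(a,(400,300)),cv2.resize(b,(400,300))]))
E
```

```text
[ 584.43564985 -140.87614877  365.38930588]
```

View pics/w34.png

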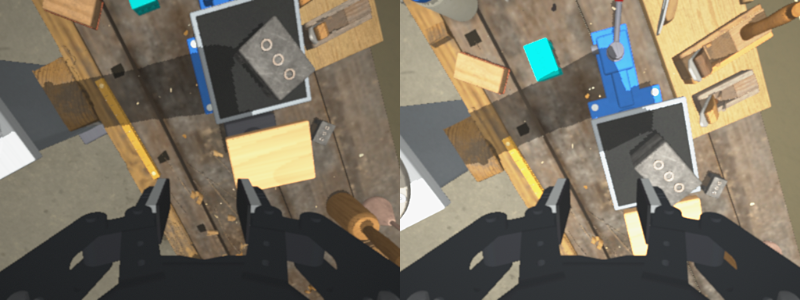

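Left (w3): the stand is at (270,155) and the table at (250,60) with the block. Right (w4): the valve hub is at (615,48), the handle points up to the post near (620,0), and the table is at (648,155).

```bash
python3 - <<'E'
from h import *
import pickle
crit=(3,50,.01)
f3=pickle.load(open('w3.pkl','rb'));f4=pickle.load(open('w4.pkl','rb'))
f2=dict(f3);f2['color']=cv2.imread('pics/w2.png')[:,:,::-1].copy()
K,R,t=P(f3); c2=np.array([505.997,-269.62,507.138]); f2['tvec']=-R@c2
c3=-R.T@t; print(c3)
def lines(m):
    m=cv2.morphologyEx(m,cv2.MORPH_OPEN,np.ones((3,3),np.uint8))
    q,a,c=quad(m); c=c.reshape(-1,2).astype(float); L=[]
    for i in range(4):
        p,e=q[i],q[(i+1)%4]; d=(e-p);n=np.linalg.norm(d);d/=n; w=c-p; s=w@d; o=abs(w[:,0]*d[1]-w[:,1]*d[0])
        k=c[(s>.12*n)&(s<.88*n)&(o<3)]; vx,vy,x,y=cv2.fitLine(np.float32(k),cv2.DIST_HUBER,0,.01,.01).ravel()
        L.append(np.cross([x,y,1],[x+vx,y+vy,1]))
    P4=[np.cross(L[i-1],L[i]) for i in range(4)]; return np.array([p[:2]/p[2] for p in P4]),a
def pnp(f,q,mx,my):
    K,R,t=P(f); best=None
    ctr=q.mean(0); q=q+ (q-ctr)/np.linalg.norm(q-ctr,axis=1)[:,None]*.7
    for s in range(4):
      for obj in([[-mx,-my],[mx,-my],[mx,my],[-mx,my]],[[-mx,my],[mx,my],[mx,-my],[-mx,-my]]):
        o=np.c_[np.roll(np.array(obj,float),s,0)/2,np.zeros(4)]
        ok,rv,tv=cv2.solvePnP(o,q,K,None); e=np.abs(cv2.projectPoints(o,rv,tv,K,None)[0].reshape(-1,2)-q).max()
        if best is None or e<best[0]: best=(e,(R.T@(tv.ravel()-t)).round(1),(R.T@cv2.Rodrigues(rv)[0])[:,2].round(3))
    return best
res={}
for n,f,box in(('w2',f2,(290,40,440,175)),('w3',f3,(275,145,420,250))):
    q,a=lines(wood(f,box)); res[n]=q; print(n,q.round(1).tolist(),a,pnp(f,q,120,90))
a,b=res['w2'],res['w3']
for k in range(4):
    bb=np.roll(b,k,0)
    if np.abs((bb-bb.mean(0))-(a-a.mean(0))).max()<15: X=[tri(f2,p,f3,q) for p,q in zip(a,bb)];print(np.round(X,1).tolist(),np.mean(X,0))
# table f4
g=cv2.cvtColor(f4['color'],cv2.COLOR_RGB2GRAY)
cv2.imwrite('pics/t4.png',cv2.resize(f4['color'][110:290,220:420,::-1],(800,720)[:2] if 0 else (660,594),interpolation=2))
# red post, hub in w4
m=red(f4,(230,0,330,40));y,x=np.nonzero(m);print('red4',len(x),x.min() if len(x) else 0,x.max() if len(x) else 0,y.max() if len(x) else 0)
E
```

```text
[ 561.02705576 -183.97337862  507.50778126]
w2 [[417.7, 53.0], [420.7, 140.9], [317.4, 163.8], [300.0, 82.0]] 9502.0 (np.float64(1.7930806638555055), array([ 600.7, -325.4,  172.8]), array([-0.005, -0.085,  0.996]))
w3 [[393.4, 155.0], [397.5, 172.7], [293.0, 195.1], [289.4, 179.2]] 1104.0 (np.float64(7.765395465678864), array([ 610.3, -298.9,  150.2]), array([ 0.192,  0.981, -0.041]))
red4 9 276 284 0
```

View pics/t4.png

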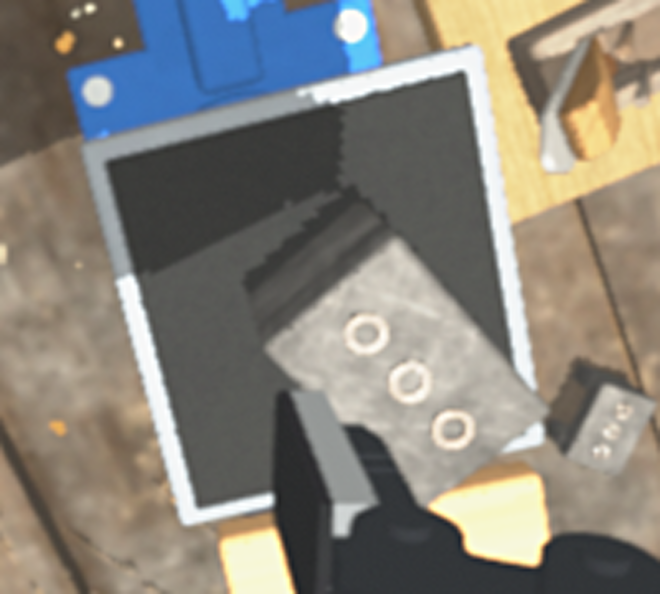

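The t4 crop shows the table's rim corners at about (85,145), (480,45), (540,440) and (185,520) of the crop, with the block near the far corner.

```bash
python3 - <<'E'
from h import *
import pickle
f3=pickle.load(open('w3.pkl','rb'));f4=pickle.load(open('w4.pkl','rb'))
f2=dict(f3);f2['color']=cv2.imread('pics/w2.png')[:,:,::-1].copy()
K,R,t=P(f3); f2['tvec']=-R@np.array([505.997,-269.62,507.138])
def mask(f,box,v0):
    h,s,v=cv2.split(cv2.cvtColor(f['color'],cv2.COLOR_RGB2HSV)); m=((h>8)&(h<26)&(s>60)&(v>v0)).astype(np.uint8);k=np.zeros_like(m);x0,y0,x1,y1=box;k[y0:y1,x0:x1]=1
    return m*k
def zfromarea(f,q,A):
    q=q+(q-q.mean(0))/np.linalg.norm(q-q.mean(0),axis=1)[:,None]*.7
    zs=np.arange(140,240,.5);e=[cv2.contourArea(np.float32([onz(f,p,z)[:2] for p in q]))-A for z in zs]
    z=np.interp(0,-np.array(e),zs) if e[0]<e[-1] else np.interp(0,np.array(e)[::-1],zs[::-1])
    X=np.array([onz(f,p,z) for p in q]);return z,X.mean(0).round(1),np.linalg.norm(X-np.roll(X,1,0),axis=1).round(1)
C={}
for n,f,box in(('w2',f2,(290,40,440,175)),('w3',f3,(280,145,420,250))):
    for v0 in(165,150,135,120):
        m=cv2.morphologyEx(mask(f,box,v0),cv2.MORPH_OPEN,np.ones((5,5),np.uint8))
        if m.sum()<6000: continue
        q,a,c=quad(m);C[n,v0]=q; print(n,v0,a,q.tolist(),zfromarea(f,q,10800))
q4=np.array([(85,145),(480,45),(542,440),(187,522)],float)*200/660+[220,110]
q4=np.array([(85,145),(480,45),(545,440),(187,522)],float)*np.array([200/660,180/594])+[220,110]-.35
print('table',zfromarea(f4,q4,15600))
rr,_=red(f4,(0,0,512,60)),0
hub=np.array([615-400,48])*1.28
print('hub4',onz(f4,hub,84), 'red', [onz(f4,(280,0),z)for z in(110,122)])
E
```

```text
w2 165 8786.0 [[416.0, 55.0], [424.0, 139.0], [317.0, 164.0], [302.0, 82.0]] (np.float64(167.87233055160112), array([ 603. , -326.2,  167.9]), array([120.1,  88.8, 121. ,  90.4]))
w2 150 8941.0 [[415.0, 54.0], [424.0, 139.0], [340.0, 174.0], [317.0, 164.0], [301.0, 83.0]] (np.float64(184.04914540545198), array([ 588.3, -333.1,  184. ]), array([114.6,  85.6,  94.4,  28. ,  85.4]))
w2 135 9051.0 [[416.0, 54.0], [424.0, 139.0], [342.0, 174.0], [316.0, 164.0], [301.0, 83.0]] (np.float64(185.65023160214466), array([ 588.3, -333. ,  185.7]), array([114.9,  84.9,  92. ,  30.9,  84.8]))
w2 120 9285.5 [[416.0, 54.0], [424.0, 140.0], [342.0, 174.0], [316.0, 164.0], [301.0, 82.0]] (np.float64(186.9492096156722), array([ 587.9, -332.8,  186.9]), array([114.3,  85.6,  91.3,  30.8,  85.3]))
table (np.float64(208.46417852403016), array([ 626.2, -187. ,  208.5]), array([130.4, 119.5, 130. , 120. ]))
hub4 [658.9566854  -36.76414783  84.        ] red [array([690.63888402,  17.0689058 , 110.        ]), array([688.39497512,  14.22216162, 122.        ])]
```

```bash
python3 - <<'E'
import cv2,numpy as np
a=cv2.imread('pics/w3.png')[0:250,230:420];cv2.imwrite('pics/t3.png',cv2.resize(a,(456,600),interpolation=2))
E
```

```text
(no output)
```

View pics/t3.png

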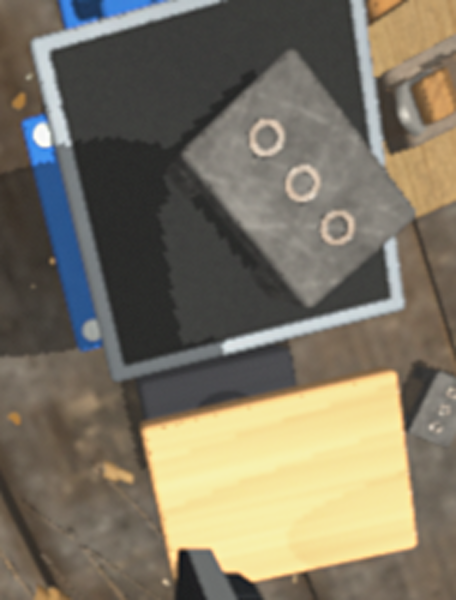

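The t3 crop shows the block's holes at (267,137), (303,183) and (338,227). The table corners are at (33,42), (117,380) and (404,305), and the stand corners at (143,424), (398,371) and (416,546).

```bash
python3 - <<'E'
from h import *
import pickle
f3=pickle.load(open('w3.pkl','rb'));f4=pickle.load(open('w4.pkl','rb'))
A=lambda p:np.array(p,float)/2.4+[230,0]-.3
B=lambda p:np.array(p,float)/3.3+[220,110]-.35
fs=grab('side');ft=grab('top')
for n,a,b in(('hole',(267,137),(367,333)),('hole',(303,183),(410,382)),('hole',(338,227),(453,430)),('TFL',(33,42),(85,145)),('TNL',(117,380),(187,522)),('TNR',(404,305),(545,440)),('bolt',(42,134),(97,90))):
    X=tri(f3,A(a),f4,B(b)); print(n,X.round(1),'res',(proj(f3,X)-A(a)).round(1),(proj(f4,X)-B(b)).round(1),'side',proj(fs,X).round(1),'top',proj(ft,X).round(1))
S=[A(p) for p in((143,424),(398,371),(416,546))]
for z in (165,170,175,180,185):
    X=[onz(f3,p,z) for p in S]; print(z,np.linalg.norm(X[1]-X[0]).round(1),np.linalg.norm(X[2]-X[1]).round(1),[proj(fs,x).round(1).tolist() for x in X],[proj(ft,x).round(1).tolist() for x in X])
T=[A(p) for p in((33,42),(117,380),(404,305))]
for z in (205,210,215,220):
    X=[onz(f3,p,z) for p in T]; print('T',z,np.linalg.norm(X[1]-X[0]).round(1),np.linalg.norm(X[2]-X[1]).round(1))
E
```

```text
hole [ 630.4 -180.2  263.3] res [ 0. -0.] [-0. -0.] side [249.4 190.3] top [291.  150.1]
hole [ 634.9 -197.6  263.4] res [-0.1  0. ] [0.1 0. ] side [243.6 194.4] top [298.3 148. ]
hole [ 639.6 -214.8  264.2] res [-0.1  0. ] [0.1 0. ] side [237.7 198.3] top [305.5 145.9]
TFL [ 582.7 -110.5  208.6] res [0.2 0. ] [-0.1  0. ] side [264.7 182.7] top [261.8 174.3]
TNL [ 554.4 -235.9  210. ] res [-0.1 -0. ] [0.1 0. ] side [214.8 192.9] top [312.8 184.3]
TNR [ 669.2 -261.2  211.3] res [0.3 0. ] [-0.3 -0. ] side [226.1 230. ] top [321.  138.5]
bolt [ 578.  -110.9   14.6] res [ 0.6 -0. ] [-0.5  0. ] side [262.  227.1] top [260.7 186.2]
165 121.7 90.3 [[204.5, 209.6], [212.4, 249.7], [172.7, 258.0]] [[323.1, 186.0], [333.3, 141.0], [367.1, 149.0]]
170 120.0 89.0 [[204.8, 208.2], [212.6, 247.6], [173.4, 255.8]] [[322.9, 185.7], [333.0, 141.2], [366.5, 149.1]]
175 118.2 87.6 [[205.0, 206.8], [212.8, 245.6], [174.1, 253.7]] [[322.7, 185.4], [332.8, 141.4], [365.9, 149.2]]
180 116.4 86.3 [[205.3, 205.3], [213.0, 243.5], [174.8, 251.5]] [[322.6, 185.2], [332.5, 141.6], [365.2, 149.3]]
185 114.6 85.0 [[205.6, 203.9], [213.2, 241.5], [175.5, 249.2]] [[322.4, 184.9], [332.2, 141.8], [364.6, 149.4]]
T 205 130.5 119.7
T 210 128.3 117.7
T 215 126.1 115.7
T 220 124.0 113.7
```

Call:
drive_tool(increments=[5,0.4,0,0,50,10,0.6,1,0,50,11,0.6,3,0,50,11,0.6,3,0,50])

```text
time: 2.98
tool_pos: [639.7, -47.5, 333.9]
eef_rot: [[0.463, 0.886, -0.003], [0.886, -0.463, -0.001], [-0.002, -0.003, -1.0]]
contact_force: [-0.0, -0.4, 0.8]
width: 42.4
finger_force: 0.0
```

```bash
python3 - <<'E'
from h import *
import pickle
f=grab('wrist','w5.png');pickle.dump(f,open('w5.pkl','wb'))
s=r.get_state();print(s['tool_pos'],s['eef_rot'].round(3).tolist())
m=red(f,(150,0,420,250));n,l,st,c=cv2.connectedComponentsWithStats(m);print(st,c)
for z in(84,122): print(proj(f,(697,28,z)),proj(f,(658,-40,z)))
b=cv2.imread('pics/w5.png');cv2.imwrite('pics/t5.png',b[0:250,150:420].repeat(2,0).repeat(2,1))
E
```

```text
[639.90891219 -48.14104499 335.20284179] [[0.464, 0.886, -0.002], [0.886, -0.464, -0.001], [-0.001, -0.001, -1.0]]
[[     0      0    512    384 196461]
 [   270     73     14     16    147]] [[255.48486977 191.58280778]
 [275.72108844  80.82993197]]
[273.92829488  84.01856993] [270.77010072 148.5383863 ]
[275.36752268  81.69984995] [271.79848051 153.00773635]
```

View pics/t5.png

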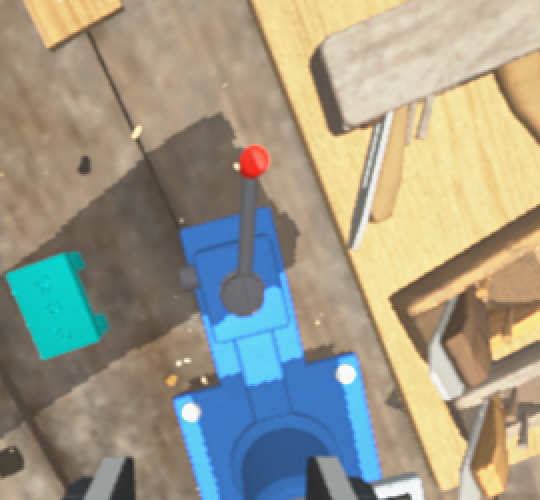

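The t5 crop shows the red post's top at (255,161) and the hub at (241,294). In image pixels the post is at (276.5,80) and the hub at (270.5,147).

```bash
python3 - <<'E'
from h import *
import pickle
f=pickle.load(open('w5.pkl','rb'))
p=onz(f,(276,80.3),118)[:2];h=onz(f,(270.2,146.7),84)[:2]
print(p,h,np.linalg.norm(p-h),np.degrees(np.arctan2(*(p-h)[::-1])))
s=r.get_state();d=p-s['tool_pos'][:2];E=s['eef_rot'];print(E[:2,:2].T@d, s['tool_pos'])
E
```

```text
[698.56750682  29.14525918] [658.42296148 -37.56457851] 77.8574785413191 58.96137584062537
[95.67907055 16.10885033] [639.90891219 -48.14104499 335.20284179]
```

Call:
drive_tool(increments=[5,0.8,4,-5,50,9.5,1.6,8,-5,50,9.5,1.6,14,-5,50,9.5,1.6,18,-5,50,9.5,1.6,19,-5,50])

```text
time: 3.65
tool_pos: [697.7, 28.4, 144.0]
eef_rot: [[0.385, 0.923, -0.003], [0.923, -0.385, -0.001], [-0.002, -0.002, -1.0]]
contact_force: [0.2, -0.3, 1.2]
width: 42.5
finger_force: 0.0
```

```bash
python3 - <<'E'
from h import *
f=grab('wrist','w6.png')
s=r.get_state();print(s['tool_pos'],s['eef_rot'].round(3).tolist(),s['time'])
m=red(f,(100,0,420,384));n,l,st,c=cv2.connectedComponentsWithStats(m);print(st[1:],c[1:]);print(proj(f,(698.5,29,122)))
k=np.argmax(st[1:,4])+1;p=onz(f,c[k],118);print(p, s['eef_rot'].T@(p-s['tool_pos']))
E
```

```text
[698.17263506  28.90017373 144.56963276] [[0.385, 0.923, -0.002], [0.923, -0.385, -0.001], [-0.002, -0.001, -1.0]] 3.7
[[251 191  25  47 958]] [[262.87473904 214.89457203]]
[261.63586156 227.39005112]
[701.54873785  34.42502632 118.        ] [ 6.43936762  1.02391764 26.55849372]
```

Call:
drive_tool(increments=[0,0.05,3,0,50,0,0.05,5.2,0,50,0,0.05,5.2,0,35,0,0.05,5.2,0,26,0,0.05,5.2,0,26])

```text
time: 4.32
tool_pos: [699.7, 31.1, 95.0]
eef_rot: [[0.383, 0.924, 0.002], [0.924, -0.383, 0.0], [0.001, 0.001, -1.0]]
contact_force: [-0.5, -0.4, -0.2]
width: 22.4
finger_force: 0.0
```

```bash
cat >> h.py <<'E'
# block-hole / rim tracking in the side view: shift of the block patch relative to reference picture
def sink():
    f=grab('side'); g=cv2.cvtColor(f['color'],cv2.COLOR_RGB2GRAY); ref=cv2.cvtColor(cv2.imread('pics/side0.png'),cv2.COLOR_BGR2GRAY)
    x0,y0,x1,y1=222,181,266,219
    T=cv2.resize(ref[y0:y1,x0:x1],None,fx=8,fy=8,interpolation=2); I=cv2.resize(g[y0-6:y1+30,x0-10:x1+10],None,fx=8,fy=8,interpolation=2)
    _,v,_,l=cv2.minMaxLoc(cv2.matchTemplate(I,T,cv2.TM_CCOEFF_NORMED)); du=(l[0]/8-10,l[1]/8-6)
    zs=np.arange(0,66,.25); p0=proj(f,(633,-195,255)); e=[np.hypot(*(proj(f,(633,-195,255-z))-p0-du)) for z in zs]
    return zs[np.argmin(e)],v,du
E
python3 - <<'E'
from h import *
print(sink()); s=r.get_state(); print(s['tool_pos'],s['contact_force'],s['width'],s['time'])
f=grab('wrist'); m=red(f,(100,0,420,384));print(cv2.connectedComponentsWithStats(m)[2][1:])
E
```

```text
(np.float64(0.5), 0.981406033039093, (0.0, 0.125))
[699.66243687  31.0587246   94.81071102] [-0.76508029  1.25683259 -0.31625884] 21.957237500572976 4.375
[[ 245  219   35   73 1999]]
```

Call:
drive_tool(increments=[0.03,-0.4,0,0,26,0.05,-0.78,0,0,26,0.05,-0.78,0,0,26])

```text
time: 4.8
tool_pos: [691.7, 34.8, 93.8]
eef_rot: [[0.382, 0.924, -0.0], [0.924, -0.382, 0.0], [-0.0, -0.0, -1.0]]
contact_force: [-0.1, -0.1, -0.2]
width: 22.1
finger_force: 0.0
```

```bash
cat > s.py <<'E'
from h import *
a=sink();t0=r.get_state()['time'];b=sink();s=r.get_state()
f=grab('wrist');m=red(f,(100,0,420,384));st=cv2.connectedComponentsWithStats(m)[2][1:]
F=s['eef_rot'].T@s['contact_force']
print(a[0],t0,b[0],s['time'],a[1].__round__(3),'F',F.round(1),'w',s['width'].round(1),s['tool_pos'].round(1),st[np.argmax(st[:,4])])
E
python3 s.py
```

```text
Traceback (most recent call last):
  File "s.py", line 5, in <module>
    print(a[0],t0,b[0],s['time'],a[1].__round__(3),'F',F.round(1),'w',s['width'].round(1),s['tool_pos'].round(1),st[np.argmax(st[:,4])])
                                                                      ^^^^^^^^^^^^^^^^
AttributeError: 'float' object has no attribute 'round'
```

```bash
sed -i "s/s\['width'\].round(1)/round(float(s['width']),1)/; s/a\[1\].__round__(3)/round(float(a[1]),3)/" s.py; python3 s.py
```

```text
0.5 5.0 0.5 5.05 0.982 F [0.7 0.1 0.8] w 22.1 [692.   34.4  93.6] [ 248  219   37   74 2083]
```

Call:
drive_tool(increments=[0.01,-0.2,0,0,26,0.02,-0.36,0,0,26])

```text
time: 5.35
tool_pos: [688.9, 36.0, 93.7]
eef_rot: [[0.383, 0.924, 0.0], [0.924, -0.383, 0.0], [0.0, 0.0, -1.0]]
contact_force: [2.0, -1.0, 0.1]
width: 22.3
finger_force: 0.8
```

```bash
python3 s.py
```

```text
0.5 5.4 0.5 5.45 0.981 F [ 0.5  0.4 -0. ] w 22.1 [688.7  36.1  93.7] [ 250  220   36   73 2084]
```

Call:
drive_tool(increments=[0,-0.2,0,0,26,0,-0.4,0,0,26])

```text
time: 5.75
tool_pos: [685.2, 37.8, 93.8]
eef_rot: [[0.383, 0.924, 0.0], [0.924, -0.383, 0.0], [0.0, 0.0, -1.0]]
contact_force: [1.5, -0.3, 0.3]
width: 22.2
finger_force: 1.0
```

```bash
python3 s.py
```

```text
0.5 5.8 0.5 5.85 0.98 F [ 0.5 -0.1  0.1] w 22.5 [684.9  37.8  93.8] [ 250  220   36   73 2081]
```

Call:
drive_tool(increments=[-0.01,-0.2,0,0,26,-0.02,-0.4,0,0,26])

```text
time: 6.15
tool_pos: [681.4, 39.0, 93.8]
eef_rot: [[0.383, 0.924, 0.0], [0.924, -0.383, 0.0], [0.0, 0.0, -1.0]]
contact_force: [2.0, 0.5, -0.5]
width: 21.7
finger_force: 1.1
```

```bash
python3 s.py
```

```text
0.75 6.2 1.25 6.25 0.966 F [ 0.4  1.5 -0.5] w 22.1 [681.1  39.   93.7] [ 250  220   36   73 2079]
```

Call:
drive_tool(increments=[0,0,0,0,26,0,0,0,0,26])

```text
time: 6.55
tool_pos: [681.2, 38.8, 93.6]
eef_rot: [[0.383, 0.924, -0.0], [0.924, -0.383, -0.0], [-0.0, -0.0, -1.0]]
contact_force: [0.9, 0.3, -0.6]
width: 22.6
finger_force: 0.0
```

```bash
python3 s.py
```

```text
3.0 6.6 3.5 6.65 0.963 F [-0.   0.6 -0.3] w 22.3 [681.3  38.9  93.6] [ 249  219   37   74 2081]
```

Call:
drive_tool(increments=[0,0.2,0,0,26,0,0.4,0,0,26,0,0.4,0,0,26,0,0.4,0,0,26])

```text
time: 7.2
tool_pos: [685.1, 37.4, 93.7]
eef_rot: [[0.383, 0.924, -0.0], [0.924, -0.383, 0.0], [0.0, -0.0, -1.0]]
contact_force: [-0.4, 0.4, 0.5]
width: 22.0
finger_force: 0.0
```

```bash
python3 s.py
```

```text
7.0 7.25 7.5 7.3 0.916 F [ 0.2 -0.1  0. ] w 22.3 [685.   37.4  93.7] [ 240  220   36   73 2055]
```

Call:
drive_tool(increments=[0,0,0,0,26,0,0,0,0,26,0,0,0,0,26,0,0,0,0,26,0,0,0,0,26])

```text
time: 7.98
tool_pos: [685.1, 37.3, 93.7]
eef_rot: [[0.383, 0.924, -0.0], [0.924, -0.383, 0.0], [0.0, -0.0, -1.0]]
contact_force: [-0.6, 0.1, 0.3]
width: 22.1
finger_force: 0.0
```

Call:
drive_tool(increments=[0,0,0,0,26,0,0,0,0,26,0,0,0,0,26,0,0,0,0,26,0,0,0,0,26])

```text
time: 8.6
tool_pos: [685.1, 37.4, 93.7]
eef_rot: [[0.383, 0.924, 0.0], [0.924, -0.383, 0.0], [0.0, -0.0, -1.0]]
contact_force: [0.2, 0.1, 0.3]
width: 22.3
finger_force: 0.0
```

Call:
drive_tool(increments=[0,0,0,0,26,0,0,0,0,26,0,0,0,0,26,0,0,0,0,26,0,0,0,0,26])

```text
time: 9.22
tool_pos: [685.1, 37.4, 93.7]
eef_rot: [[0.383, 0.924, 0.0], [0.924, -0.383, 0.0], [0.0, -0.0, -1.0]]
contact_force: [0.4, -0.1, 0.4]
width: 22.5
finger_force: 0.0
```

```bash
python3 s.py
```

```text
22.5 9.275 23.0 9.325 0.862 F [-0.2  0.3 -0.5] w 22.4 [685.1  37.4  93.7] [ 240  220   36   73 2054]
```

Call:
drive_tool(increments=[0,0,0,0,26,0,0,0,0,26,0,0,0,0,26,0,0,0,0,26,0,0,0,0,26])

```text
time: 10.0
tool_pos: [685.1, 37.4, 93.7]
eef_rot: [[0.383, 0.924, -0.0], [0.924, -0.383, 0.0], [0.0, -0.0, -1.0]]
contact_force: [-0.0, 0.3, 0.7]
width: 22.1
finger_force: 0.0
```

Call:
drive_tool(increments=[0,0,0,0,26,0,0,0,0,26,0,0,0,0,26])

```text
time: 10.38
tool_pos: [685.1, 37.4, 93.7]
eef_rot: [[0.383, 0.924, -0.0], [0.924, -0.383, 0.0], [0.0, -0.0, -1.0]]
contact_force: [0.1, -0.5, -1.2]
width: 22.0
finger_force: 0.0
```

```bash
python3 s.py
```

```text
29.75 10.425 29.75 10.475 0.856 F [ 0.3  0.1 -0.1] w 22.7 [685.1  37.4  93.7] [ 240  220   36   73 2057]
```

Call:
drive_tool(increments=[0,0,0,0,26,0,0,0,0,26,0,0,0,0,26,0,0.3,0,0,26,0,0.6,0,0,26])

```text
time: 11.15
tool_pos: [690.4, 35.8, 93.7]
eef_rot: [[0.382, 0.924, -0.001], [0.924, -0.382, 0.001], [0.0, -0.001, -1.0]]
contact_force: [-4.4, 4.9, 1.0]
width: 22.3
finger_force: 2.7
```

```bash
python3 s.py
```

```text
34.25 11.2 34.25 11.25 0.843 F [ 2.1 -2.5 -1.1] w 22.7 [690.7  35.5  93.7] [ 234  220   36   74 2099]
```

Call:
drive_tool(increments=[0,-0.3,0,0,26,0,-0.3,-4,0,40,0,-0.3,-10,0,50,0,-0.3,-16,0,50,0,-0.3,-22,0,50])

```text
time: 11.92
tool_pos: [687.6, 35.8, 315.8]
eef_rot: [[0.383, 0.924, 0.001], [0.924, -0.383, -0.0], [-0.0, 0.001, -1.0]]
contact_force: [0.9, 0.2, 0.6]
width: 42.9
finger_force: 0.0
```

Call:
drive_tool(increments=[-6,0,-3,0,50,-12,0,-5,0,50,-18,-0.3,-5,2,50,-21,-0.5,-5,5,50,-21,-0.5,-5,5,50])

```text
time: 12.55
tool_pos: [601.7, -158.9, 363.9]
eef_rot: [[0.467, 0.884, 0.0], [0.884, -0.467, -0.001], [-0.001, 0.001, -1.0]]
contact_force: [0.1, 0.2, -0.4]
width: 43.0
finger_force: 0.0
```

```bash
python3 - <<'E'
from h import *
import pickle
print(sink(),r.get_state()['tool_pos'],r.get_state()['time'])
f=grab('wrist','w7.png');pickle.dump(f,open('w7.pkl','wb'))
for n,X in(('hole',(635,-198,229)),('hole3',(640,-215,229)),('stand',(647,-384,173)),('TFL',(582,-111,175))): print(n,proj(f,X))
E
```

```text
(np.float64(34.25), 0.7150368094444275, (0.5, 9.625)) [ 602.52454563 -156.64371767  363.78846141] 12.6
hole [310.7719603  203.89933671]
hole3 [322.96243355 216.49848084]
stand [374.45605706 309.78562641]
TFL [223.8189116  141.90763615]
```

Call:
drive_tool(increments=[-6,0,0,0,50,-10,0.5,0,0,50,-10,0.5,0,0,50,-10,0.5,0,0,50])

```text
time: 13.15
tool_pos: [562.0, -245.1, 363.5]
eef_rot: [[0.46, 0.888, 0.0], [0.888, -0.46, 0.001], [0.001, -0.0, -1.0]]
contact_force: [-0.1, -0.5, -0.2]
width: 43.0
finger_force: 0.0
```

```bash
python3 - <<'E'
from h import *
import pickle
print(sink(),r.get_state()['tool_pos'],r.get_state()['time'])
f=grab('wrist','w8.png');pickle.dump(f,open('w8.pkl','wb'))
a=cv2.imread('pics/w7.png')[115:265,210:380];b=cv2.imread('pics/w8.png')
for n,X in(('hole',(635,-198,229)),('hole3',(640,-215,229)),('stand',(647,-384,173)),('stand',(532,-355,173)),('TFL',(582,-111,175))): print(n,proj(f,X))
b=b[20:250,225:415]
cv2.imwrite('pics/v.png',np.hstack([cv2.resize(a,None,fx=2.4,fy=2.4*1,interpolation=2)[:552] if 0 else cv2.copyMakeBorder(cv2.resize(a,None,fx=2,fy=2,interpolation=2),0,552-300,0,0,0),cv2.resize(b,None,fx=2.4,fy=2.4,interpolation=2)]))
E
```

```text
(np.float64(34.25), 0.6153410077095032, (0.25, 9.625)) [ 562.09433994 -244.84090532  363.52346531] 13.2
hole [310.45133553  97.98406459]
hole3 [323.75558242 113.21503308]
stand [378.18927494 240.23222825]
stand [280.14917964 260.82424303]
TFL [216.37504114  43.59835339]
```

View pics/v.png

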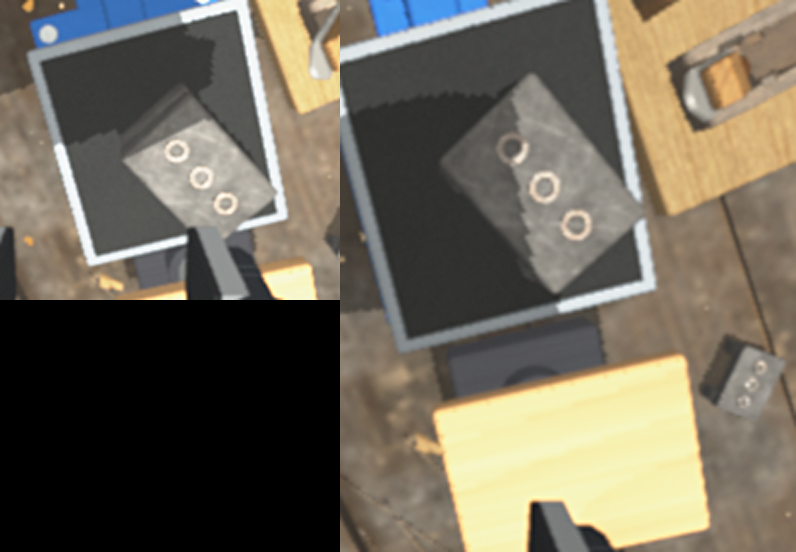

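The left part (w7) shows the block's holes at (176,151), (201,177) and (226,203), and the table corners at (93,264), (286,215) and (31,57). The right part (w8) shows holes at (512,149), (544,187) and (576,224), table corners at (404,350) and (655,288), and stand corners at (434,410), (686,354) and (709,527).

```bash
python3 - <<'E'
from h import *
import pickle
f7=pickle.load(open('w7.pkl','rb'));f8=pickle.load(open('w8.pkl','rb'))
A=lambda p:np.array(p,float)/2+[210,115]-.25
B=lambda p:np.array(p,float)/2.4+[225,20]-.3
for n,a,b in(('hole',(176,151),(172,149)),('hole',(201,177),(204,187)),('hole',(226,203),(236,224)),('TNL',(93,264),(64,350)),('TNR',(286,215),(315,288)),('S',(314,264),(346,354))):
    X=tri(f7,A(a),f8,B(b)); print(n,X.round(1),'res',(proj(f7,X)-A(a)).round(1))
# size-based
def L(f,p,q,z): return np.linalg.norm(onz(f,p,z)-onz(f,q,z)).round(1)
for z in(165,170,175,180): print(z,'stand',L(f8,B((94,410)),B((346,354)),z),L(f8,B((346,354)),B((369,527)),z),'table120',L(f8,B((64,350)),B((315,288)),z),L(f7,A((93,264)),A((286,215)),z),L(f7,A((93,264)),A((31,57)),z))
for z in(220,225,230,235): print(z,'holes',L(f8,B((172,149)),B((236,224)),z),L(f7,A((176,151)),A((226,203)),z))
f3=pickle.load(open('w3.pkl','rb'));f4=pickle.load(open('w4.pkl','rb'))
print('ref holes',L(f3,np.array((267,137))/2.4+[230,0],np.array((338,227))/2.4+[230,0],264.5),L(f4,np.array((367,333))/3.3,np.array((453,430))/3.3,264.5))
E
```

```text
hole [ 629.9 -180.4  228.2] res [ 0.1 -0. ]
hole [ 634.8 -197.5  228. ] res [-0.1  0. ]
hole [ 639.7 -214.7  228.7] res [-0.2 -0. ]
TNL [ 556.1 -235.   178.1] res [-0.  0.]
TNR [ 669.5 -263.2  170.2] res [0.2 0. ]
S [ 670.8 -297.3  173.7] res [-0.8 -0.1]
165 stand 122.0 90.9 table120 119.5 119.5 130.2
170 stand 120.2 89.5 table120 117.7 117.8 128.3
175 stand 118.4 88.2 table120 116.0 116.0 126.4
180 stand 116.6 86.9 table120 114.2 114.2 124.5
220 holes 36.6 37.2
225 holes 36.0 36.5
230 holes 35.4 35.9
235 holes 34.7 35.2
ref holes 35.9 28.2
```

Call:
drive_tool(increments=[6,0,0,0,50,12,-0.5,0,-2,50,18,-1,0,-5,50,24,-1.4,2,-5,50,30,-1.7,6,-5,50])

```text
time: 13.88
tool_pos: [682.0, 23.2, 310.1]
eef_rot: [[0.38, 0.925, 0.003], [0.925, -0.38, 0.001], [0.002, 0.002, -1.0]]
contact_force: [1.1, -0.8, -0.9]
width: 42.6
finger_force: 0.0
```

Call:
drive_tool(increments=[0.8,-0.1,5,0,50,0.8,-0.1,10,0,50,0.8,-0.1,15,0,50,0.8,-0.1,15,0,50])

```text
time: 14.38
tool_pos: [680.9, 28.1, 156.1]
eef_rot: [[0.381, 0.925, -0.006], [0.925, -0.381, 0.0], [-0.002, -0.006, -1.0]]
contact_force: [-0.2, -0.2, 0.8]
width: 42.4
finger_force: 0.0
```

```bash
python3 - <<'E'
from h import *
f=grab('wrist')
s=r.get_state();print(s['tool_pos'],s['eef_rot'].round(3).tolist(),s['time'])
m=red(f,(100,0,420,384));st=cv2.connectedComponentsWithStats(m)[2][1:];b=st[np.argmax(st[:,4])];print(b)
p=onz(f,(b[0]+b[2]/2-.5,b[1]+b[3]-12),120);print(p,s['eef_rot'].T@(np.array([687.7,36.8,94])-s['tool_pos']),s['eef_rot'].T@(p-s['tool_pos']))
E
```

```text
[682.56562145  28.13086797 159.10714687] [[0.381, 0.924, -0.002], [0.924, -0.381, 0.001], [-0.0, -0.002, -1.0]] 14.425
[253 177  24  42 804]
[686.15984763  35.13001624 120.        ] [ 9.99659595  1.59232915 65.09983736] [ 7.85569134  0.74505889 39.10253797]
```

Post located within about 2 mm. I'll descend, then narrow the fingers.

Call:
drive_tool(increments=[0.9,0.1,4,0,50,0.9,0.1,6.5,0,50,0.9,0.1,6.5,0,35,0.9,0.1,6.5,0,26,0.9,0.1,6.5,0,26])

```text
time: 15.05
tool_pos: [688.5, 34.9, 96.7]
eef_rot: [[0.383, 0.924, 0.003], [0.924, -0.383, 0.0], [0.001, 0.002, -1.0]]
contact_force: [0.2, 0.4, -0.5]
width: 22.0
finger_force: 0.0
```

```bash
python3 s.py
```

```text
34.25 15.1 34.25 15.15 0.843 F [ 0.1  0.7 -0.1] w 22.1 [688.   34.8  95.8] [ 240  216   35   72 1976]
```

Call:
drive_tool(increments=[0.1,-0.4,0,0,26,0.1,-0.8,0,0,26,0.1,-0.8,0,0,26,0.1,-0.8,0,0,26])

```text
time: 15.7
tool_pos: [680.3, 38.9, 94.5]
eef_rot: [[0.383, 0.924, -0.0], [0.924, -0.383, 0.0], [-0.0, -0.0, -1.0]]
contact_force: [0.0, -0.0, -1.6]
width: 22.5
finger_force: 0.0
```

```bash
python3 s.py
```

```text
37.0 15.75 37.5 15.8 0.841 F [-0.1 -0.3  0.1] w 21.9 [680.4  38.8  94.4] [ 248  218   37   74 2049]
```

Call:
drive_tool(increments=[0,0.3,0,0,26,0,0.6,0,0,26,0,1.2,0,0,26])

```text
time: 16.23
tool_pos: [691.2, 35.1, 94.4]
eef_rot: [[0.382, 0.924, -0.001], [0.924, -0.382, 0.001], [0.001, -0.001, -1.0]]
contact_force: [-3.9, 5.0, 1.9]
width: 21.6
finger_force: 2.3
```

```bash
python3 s.py
```

```text
41.25 16.275 41.25 16.325 0.83 F [ 1.9 -1.8 -0.7] w 22.2 [691.8  34.5  94.4] [ 234  219   36   73 2063]
```

Call:
drive_tool(increments=[-0.01,0.25,0,2,26,-0.02,0.5,0,3.5,26,-0.02,0.5,0,3.5,26])

```text
time: 16.75
tool_pos: [696.0, 32.2, 94.5]
eef_rot: [[0.439, 0.898, -0.0], [0.898, -0.439, 0.0], [-0.0, -0.0, -1.0]]
contact_force: [-3.0, 1.9, 0.1]
width: 22.0
finger_force: 1.7
```

Call:
drive_tool(increments=[-0.01,0.2,0,2,26,-0.03,0.4,0,3,26,-0.03,0.4,0,3,26])

```text
time: 17.12
tool_pos: [699.6, 30.2, 94.5]
eef_rot: [[0.485, 0.874, 0.0], [0.874, -0.485, 0.0], [0.0, 0.0, -1.0]]
contact_force: [-2.8, 3.9, -0.7]
width: 22.6
finger_force: 1.9
```

```bash
python3 s.py
```

```text
41.25 17.175 41.25 17.225 0.829 F [ 1.2 -3.6 -0.7] w 22.6 [699.5  30.2  94.5] [ 234  218   36   73 2065]
```

Call:
drive_tool(increments=[-0.01,0.2,0,2,26,-0.02,0.4,0,3,26,-0.02,0.4,0,3,26])

```text
time: 17.65
tool_pos: [703.0, 28.1, 94.6]
eef_rot: [[0.53, 0.848, 0.0], [0.848, -0.53, 0.0], [0.0, 0.0, -1.0]]
contact_force: [-2.0, 3.5, 1.0]
width: 21.9
finger_force: 2.0
```

Call:
drive_tool(increments=[-0.01,0.15,0,2,26,-0.02,0.3,0,2,26,-0.02,0.3,0,2,26])

```text
time: 18.02
tool_pos: [705.4, 26.5, 94.5]
eef_rot: [[0.559, 0.829, 0.0], [0.829, -0.559, 0.0], [0.0, -0.0, -1.0]]
contact_force: [-3.0, 4.1, 0.4]
width: 22.3
finger_force: 2.2
```

Call:
drive_tool(increments=[0,0.15,0,1,26,-0.01,0.3,0,2,26,-0.01,0.3,0,2,26])

```text
time: 18.4
tool_pos: [707.8, 24.8, 94.6]
eef_rot: [[0.588, 0.809, 0.0], [0.809, -0.588, 0.0], [0.0, -0.0, -1.0]]
contact_force: [-3.0, 4.3, 0.0]
width: 22.6
finger_force: 2.3
```

Call:
drive_tool(increments=[0,0.15,0,1,26,-0.01,0.3,0,2,26,-0.01,0.3,0,2,26])

```text
time: 18.77
tool_pos: [709.9, 23.1, 94.4]
eef_rot: [[0.616, 0.788, -0.001], [0.788, -0.616, 0.001], [0.0, -0.001, -1.0]]
contact_force: [-5.1, 6.7, 0.6]
width: 22.4
finger_force: 3.4
```

Call:
drive_tool(increments=[0,0.1,0,0,26,0,0.2,0,1,26,0,0.2,0,1,26])

```text
time: 19.15
tool_pos: [711.2, 22.3, 94.3]
eef_rot: [[0.629, 0.777, -0.001], [0.777, -0.629, 0.001], [-0.0, -0.001, -1.0]]
contact_force: [-6.0, 6.5, 1.2]
width: 22.2
finger_force: 4.4
```

```bash
python3 s.py
```

```text
41.25 19.2 41.25 19.25 0.83 F [ 2.  -8.9 -0.8] w 22.1 [711.1  22.3  94.4] [ 234  218   34   73 2045]
```

Call:
drive_tool(increments=[0,0.1,0,0,26,0,0.2,0,0,26,0,0.2,0,0,26])

```text
time: 19.68
tool_pos: [712.5, 21.5, 94.3]
eef_rot: [[0.629, 0.778, -0.001], [0.778, -0.629, 0.001], [0.0, -0.002, -1.0]]
contact_force: [-7.9, 7.9, 1.9]
width: 22.1
finger_force: 5.5
```

```bash
python3 s.py
```

```text
41.25 19.725 41.25 19.775 0.83 F [  1.8 -11.9  -1.4] w 22.0 [712.4  21.5  94.3] [ 234  218   34   74 2034]
```

Call:
drive_tool(increments=[0,0.1,0,0,26,0,0.1,0,0,26,0,0.1,0,0,26,0,0.1,0,0,26])

```text
time: 20.32
tool_pos: [713.0, 21.1, 94.3]
eef_rot: [[0.628, 0.778, -0.002], [0.778, -0.628, 0.001], [-0.0, -0.002, -1.0]]
contact_force: [-8.2, 8.6, 2.3]
width: 22.3
finger_force: 6.0
```

```bash
python3 s.py; python3 - <<'E'
from h import *
import time
for _ in range(4): s=r.get_state(); optics.grab_frame('side'); print((s['eef_rot'].T@s['contact_force']).round(1))
E
```

```text
41.25 20.375 41.25 20.425 0.83 F [  1.5 -12.   -1.9] w 22.5 [713.1  21.1  94.3] [ 234  219   34   73 2022]
[  2.3 -11.6  -1.3]
[  1.1 -11.9  -1.7]
[  1.6 -11.6  -2.8]
[  2.  -11.7  -1.8]
```

Call:
drive_tool(increments=[0,0.1,0,0,26,0,0.1,0,0,26,0,0.1,0,0,26])

```text
time: 21.05
tool_pos: [713.7, 20.7, 94.2]
eef_rot: [[0.628, 0.778, -0.002], [0.778, -0.628, 0.002], [-0.0, -0.003, -1.0]]
contact_force: [-9.1, 8.5, 1.7]
width: 22.4
finger_force: 6.5
```

```bash
python3 s.py
```

```text
41.25 21.1 41.25 21.15 0.83 F [  1.6 -13.3  -2.3] w 22.4 [713.7  20.7  94.2] [ 234  219   33   73 2011]
```

Call:
drive_tool(increments=[0,0,0,0,35,0,-0.2,0,0,50,0,-0.3,0,0,55,0,-0.3,-4,0,55,0,-0.3,-10,0,50])

```text
time: 21.82
tool_pos: [711.8, 20.0, 194.1]
eef_rot: [[0.63, 0.777, -0.003], [0.777, -0.63, -0.001], [-0.002, -0.002, -1.0]]
contact_force: [0.8, 0.0, -0.1]
width: 42.7
finger_force: 0.0
```

Call:
drive_tool(increments=[0,0,-6,0,50,0,0,-12,0,50,-6,5,-17,-7,50,-11,8,-17,-7,50,-15,10.5,-17,-7,50])

```text
time: 22.45
tool_pos: [700.5, -157.2, 365.6]
eef_rot: [[0.53, 0.848, 0.002], [0.848, -0.53, -0.001], [0.001, 0.003, -1.0]]
contact_force: [1.5, -1.0, -0.6]
width: 42.8
finger_force: 0.0
```

```bash
python3 - <<'E'
from h import *
import pickle
s=r.get_state();print(s['tool_pos'],s['eef_rot'].round(2).tolist(),s['time'],s['contact_force'])
f=grab('wrist','w9.png');pickle.dump(f,open('w9.pkl','wb'))
for X in((635,-198,221),(647,-384,173),(670,-297,173),(582,-111,170)): print(proj(f,X))
d=np.array([602.5,-156.6,364])-s['tool_pos'];print(s['eef_rot'].T@d, s['eef_rot'].T@(d+[-40,-88,0]))
E
```

```text
[ 700.53557971 -157.20982841  365.63162507] [[0.53, 0.85, 0.0], [0.85, -0.53, -0.0], [0.0, 0.0, -1.0]] 22.45 [ 1.49039859 -0.95296795 -0.61427231]
[226.97692503 245.31518557]
[317.11733491 335.02584038]
[299.04720465 276.69388661]
[150.84911614 189.25300438]
[-51.44406014 -83.45997711   1.39637974] [-147.26760838  -70.73805352    1.3801679 ]
```

Call:
drive_tool(increments=[-3,-5,0,-2,50,-5,-8.3,0,-4,50,-5,-8.3,0,-4,50])

```text
time: 22.88
tool_pos: [601.8, -154.3, 365.3]
eef_rot: [[0.471, 0.882, 0.001], [0.882, -0.471, -0.002], [-0.001, 0.002, -1.0]]
contact_force: [0.7, 0.5, -0.0]
width: 42.6
finger_force: 0.0
```

```bash
python3 - <<'E'
from h import *
import pickle
f=grab('wrist','w9.png');pickle.dump(f,open('w9.pkl','wb'))
E
```

Call:
drive_tool(increments=[-5,0.5,0,0,50,-10,0.5,0,0,50,-10,0.5,0,0,50])

```text
time: 23.3
tool_pos: [560.0, -248.3, 363.8]
eef_rot: [[0.475, 0.88, -0.001], [0.88, -0.475, -0.001], [-0.001, 0.0, -1.0]]
contact_force: [0.1, 0.6, 0.1]
width: 42.6
finger_force: 0.0
```

```bash
python3 - <<'E'
from h import *
import pickle
f=grab('wrist','w10.png');pickle.dump(f,open('w10.pkl','wb'))
f9=pickle.load(open('w9.pkl','rb'))
for g in(f9,f): print([proj(g,X).round().tolist() for X in((635,-198,221),(647,-384,173),(670,-297,173),(532,-355,173),(554,-269,173))])
a=f9['color'][140:300,220:380,::-1];b=f['color'][40:265,230:400,::-1]
c=np.zeros((563,800,3),np.uint8)
a=cv2.resize(a,None,fx=2.3,fy=2.3,interpolation=2);b=cv2.resize(b,None,fx=2.5,fy=2.5,interpolation=2)
c[:a.shape[0],:a.shape[1]]=a;c[:b.shape[0],370:370+b.shape[1]]=b;cv2.imwrite('pics/v2.png',c)
s=r.get_state();print(s['time'],s['tool_pos'],sink())
E
```

```text
[[311.0, 202.0], [376.0, 309.0], [366.0, 246.0], [285.0, 328.0], [270.0, 269.0]]
[[308.0, 92.0], [380.0, 235.0], [369.0, 161.0], [282.0, 257.0], [264.0, 188.0]]
23.35 [ 561.11213116 -245.86359667  363.87536132] (np.float64(41.75), 0.602026104927063, (0.375, 11.625))
```

View pics/v2.png

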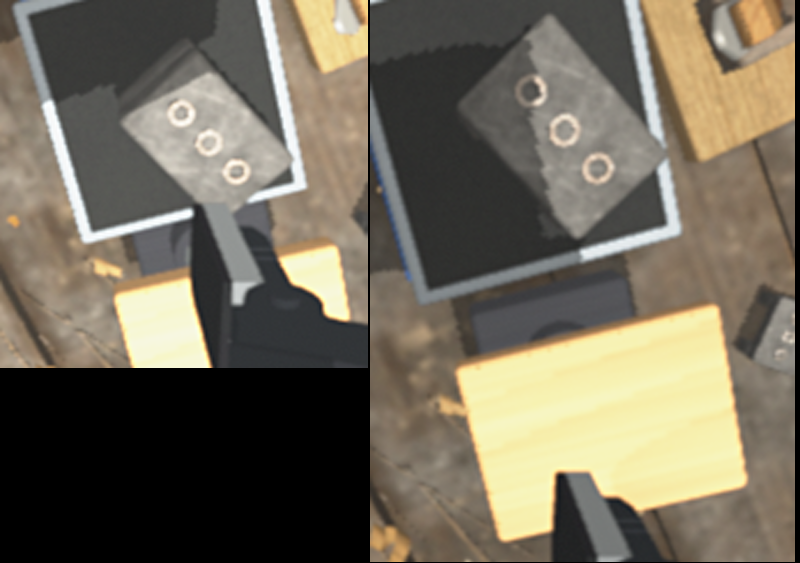

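The left part (w9) shows holes at (181,112), (208,142) and (236,171), table corners at (85,242) and (305,186), and stand corners at (115,292) and (336,244). The right part (w10) shows holes at (530,91), (564,129) and (597,168), table corners at (422,302) and (681,234), and stand corners at (457,369), (717,306), (746,484) and (501,541).

```bash
python3 - <<'E'
from h import *
import pickle
f7=pickle.load(open('w9.pkl','rb'));f8=pickle.load(open('w10.pkl','rb'))
A=lambda p:np.array(p,float)/2.3+[220,140]-.28
B=lambda p:(np.array(p,float)-[370,0])/2.5+[230,40]-.3
for n,a,b in(('hole',(181,112),(530,91)),('hole',(208,142),(564,129)),('hole',(236,171),(597,168)),('TNL',(85,242),(422,302)),('TNR',(305,186),(681,234)),('S',(336,244),(717,306)),('S',(115,292),(457,369))):
    X=tri(f7,A(a),f8,B(b)); print(n,X.round(1),'res',(proj(f7,X)-A(a)).round(1))
q=[B(p) for p in((457,369),(717,306),(746,484),(501,541))]
for z in(165,170,175): X=[onz(f8,p,z) for p in q]; print(z,[np.linalg.norm(X[i]-X[i-1]).round(1) for i in range(4)])
E
```

```text
hole [ 630.2 -180.1  219.8] res [-0.1  0. ]
hole [ 634.7 -197.1  221.3] res [ 0.1 -0. ]
hole [ 639.6 -214.9  220.6] res [-0.1  0. ]
TNL [ 554.8 -234.4  171.4] res [ 0.2 -0. ]
TNR [ 669.2 -263.   164.9] res [0.1 0. ]
S [ 670.1 -299.4  167.6] res [-0. -0.]
S [ 553.6 -270.3  166.1] res [ 0. -0.]
165 [np.float64(90.5), np.float64(121.0), np.float64(89.7), np.float64(121.4)]
170 [np.float64(89.2), np.float64(119.2), np.float64(88.3), np.float64(119.6)]
175 [np.float64(87.8), np.float64(117.4), np.float64(87.0), np.float64(117.8)]
```

```bash
python3 -c "
from h import *
print(r.job_done())"
```

```text
the job is handed in; nothing more can be done
None
```

I lowered the table about 42 mm. By my final measurements it stands about 1 mm above the stand top, give or take 2 mm. I nipped the valve shut at about 13 N, left the arm clear of everything and handed the job in; no verdict came back.

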